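# Load a power module into a click-dial board vise

## Task

Get the power module with the finned heatsink clamped in the board vise: first turn the vise's dial anticlockwise until it just bears on its end stop, without forcing the stop; then lay the module flat in the nest between the jaws and let go of it; then turn the dial clockwise exactly four clicks from the stop, never more, and let go. Do not squeeze the board harder than those four clicks do, and leave everything else on the bench where it is.

Things in the scene. Friction and masses are not known exactly. Their poses are not given: they have to be found in the camera images.
- vise: fixed aluminium board vise. Base plate 110 mm (x) by 190 mm (y), 10 mm thick; origin on the table, plate spans y -90 to +100 mm. From -y to +y it carries: the fixed jaw (face at y = -71.2 mm), the nest, the sprung sliding jaw (moves along y; both jaws 64 mm long, 14 mm above the bed), and a grey housing 76 x 76 mm centred at y = +58 mm, top 44 mm above the table, with the dial on top
- nest (a point): centre of the nest on the bed (top of the plate, 10 mm above the table), axes as the vise. With the dial at its stop the jaws are 66.4 mm apart along y, this point half-way; each click closes the sliding jaw 2 mm towards -y. End fences 4 mm high stand at x = +41 and -41 mm
- dial_grip (a point): point on the dial's vertical axis, fixed to the vise, 70 mm above the table: the height to grip. The dial is a round black fluted knob 44 mm across, from 53 to 83 mm above the table; keep the finger ends clear of the housing below it. Clockwise from above closes the vise. It starts 1 to 3 clicks on from its stop; its angle is not reported
- dial_top (a point): point on the dial's axis at its top face, 83 mm above the table, fixed to the vise. The dial clicks every 20 degrees: leaving a click position takes about 0.2 N m, which falls off and, past half-way, reverses as it drops into the next. It stays in a click when let go. Click 0 lies 2 degrees short of the stop
- end_stop: the dial's end stop, hidden in the housing; origin 26 mm from the dial axis, fixed. Turned fully anticlockwise the dial bears on it at 26 mm radius. It is springy: the torque keeps rising, to 0.3 N m about 4 degrees past first touch and more beyond, which no click does. Above 25 N (about 0.5 N m, 10 degrees past first touch) it is overloaded
- anvil: the fixed steel jaw (64 x 14 x 14 mm); origin on the bed under the middle of the face towards the nest. The sprung jaw presses the module against it: about 8 N less friction at four clicks from the stop, nothing yet at three, over 15 N at five
- module_mid (a point): centre of the power module, 14 mm above its underside, z up: a green circuit board 76 mm (x) by 60 mm (y), 3 mm thick, with a finned aluminium heatsink 32 mm (x) by 34 mm (y) on its middle; 28 mm high overall, 140 g. Grip the heatsink across x (32 mm). In the nest its x lies along the vise's x, either way round
- module: the same module as a whole; origin under its centre, axes as module_mid
- coil_board: small green circuit board 50 x 45 mm with a round copper coil (26 mm across, 19 mm high), a bystander; origin under its centre
- flux_jar: small jar 44 mm across, 45 mm high, a bystander; origin under its centre
- solder_spool: steel spool 54 mm across, 31 mm high, a bystander; origin under its centre
- driver: black-handled screwdriver lying flat, 160 mm long, a bystander
- tweezers: steel tweezers lying flat, 125 mm long, a bystander; origin at the middle
- multimeter: hand-held meter 150 x 80 x 32 mm lying flat, a bystander; origin under its centre
- screw_tray: open black tray 90 x 70 x 20 mm, a bystander; origin under its centre
Mind the look-alikes: they are no part of the job. There is more than one size of the vise; the job needs the middle-sized.

How it is judged:
On the way, in this order (a step that is already met when the one before it is completed fails the run):
1. the dial is turned anticlockwise until it bears on its end stop (over 1.5 N) (contact force between end_stop and anything else above 1.5 N), for 0.04 s.
2. the module lies flat in the nest between the jaws, released, not yet clamped (x of module_mid in the frame of nest between -0.006 and 0.006 m and y of module_mid in the frame of nest between -0.006 and 0.006 m and z of module_mid in the frame of nest between 0.0115 and 0.0165 m and angle between the x axis of vise and the x axis of module_mid, either way round below 0.09 rad and angle between module_mid's own z axis and vertical below 0.05 rad and contact force between the fingers and module below 0.2 N and contact force between module and anvil below 4 N), for 0.2 s.
3. the dial has been turned four clicks: the module is clamped with 4 to 11 N (x of module_mid in the frame of nest between -0.006 and 0.006 m and y of module_mid in the frame of nest between -0.006 and 0.006 m and z of module_mid in the frame of nest between 0.0115 and 0.0165 m and angle between the x axis of vise and the x axis of module_mid, either way round below 0.09 rad and angle between module_mid's own z axis and vertical below 0.05 rad and contact force between module and anvil between 4 and 11 N), for 0.2 s.
At the end, for the whole second after the job is handed in: The module lies flat and at rest in the nest (centre within 6 mm of the nest's centre along and across, on the bed, square to the vise within 5 degrees), pressed against the fixed jaw with 4 to 11 N, as four clicks from the stop give (three give none, five over 15 N), and let go (all of step 3 and linear speed of module below 0.01 m/s); the robot touches nothing.
It fails at once if the end stop is forced with more than 25 N (contact force between end_stop and anything else above 25 N).
It fails at once if the module is squeezed against the fixed jaw with more than 13 N (a fifth click, or jammed in) (contact force between module and anvil above 13 N).
It fails at once if a bystander is shifted more than 20 mm (distance of any of coil_board, flux_jar, solder_spool, driver, tweezers, multimeter, screw_tray from where it was at the start of the episode above 0.02 m).
It also fails if it takes over 72 s, if anything falls off the work surface, if the arm or the gripper's body presses on something with over 40 N, if the wrist force passes 120 N, or if a joint passes its speed limit or range.

## Robot

A 7-joint arm with a two-finger parallel gripper is mounted at the origin on the work surface. World frame = base frame: x ahead of the robot, y to its left, z up, the work surface at z = 0. Lengths are in m, angles in rad, forces in N, time in s.
With the tool pointing down it reaches from about 0.425 to 1.025 m from the base axis. Payload 3.6 kg.
Tool frame: the origin (TCP) lies midway between the tips of the shut fingers; the grasp point (between the pads) lies 19 mm behind it; z points along the fingers, y is the line along which they close (so a half turn about z gives the same grasp; the last joint's range is limited). The gripper opens to 85 mm and grips with 20 to 120 N. Pads are 22 mm wide; open, the fingers measure 114 mm over their backs; the gripper's body (76 mm by 85 mm) begins 54 mm behind the grasp point. The pads swing forward as they close: fully open they stand 13 mm farther back than shut.
Start: joints at [-1.417, 0.591, 0.048, 1.609, -0.033, 0.943, -0.034], TCP at [0.178, 0.703, 0.196] pointing down, gripper open.
Joint ranges: [-2.69, 2.69], [-0.47, 2.24], [-1.27, 1.36], [0.19, 2.51], [-1.53, 4.68], [0.08, 2.07], [-3.09, 3.09]. Speed limits (rad/s): [2.57, 2.57, 3.14, 3.14, 3.14, 3.14, 3.14].

## Interface

Orientations are given as a unit quaternion [x, y, z, w].
In Python, from plant import r gives the robot as it stands. Calls block until the motion is done:
- r.reach(position, orientation): joint-space move of the TCP to a pose.
- r.move_straight(position, attitude=None, velocity=0.15, stop_force=None): straight line of the TCP; attitude=None keeps the orientation; velocity is the mean speed in m/s. With stop_force (N) it stops when the force on the tool has changed by that much, and returns True; else False.
- r.move_joints(angles): joint-space move.
- r.open_gripper() and r.clamp(newtons=None): open the fingers fully, or close them until they stop; newtons is the grip in N (None keeps the last).
- r.dwell(seconds).
- r.inverse_kinematics(position, orientation): joint angles nearest the present ones, or None.
- r.state(): the state.
- r.camera(name): name is "scene" or "top"; returns a dict with "pixels" (400x640x3 uint8, red, green, blue), "depth" (400x640 float32, m along the optical axis (not along the pixel's ray), 0 where there is no reading), "vfov" (degrees; the focal length in pixels is half the picture's height over the tangent of half this angle, whatever the lens; pixels are square), "cx", "cy" (the principal point, pixels), "k1" (the pictures are not rectified: a ray, as slopes to the right and down, at radius r is drawn at 1 + k1 r^2 times it, then the intrinsics apply), "origin" and "attitude" of the camera in the world. Camera axes: x right, y down, z forward; pixel columns grow to the right and rows downward; lengths in m; the calibration is good to about 2 mm. A picture is of the moment at which its call begins.
A pose or a line that the arm cannot do raises r.PlanningError and nothing moves.
- r.close_job(): hands the job in; it is judged then, once.
The state is a dict: "t": time; "joint_pos": joint angles; "qd": joint speeds; "joint_torque": joint torques, N m; "ee_pos": TCP position; "eef_rot": TCP orientation; "wrist_force": force on the tool from outside, world axes, zero at the start; "torque": the same for the moment, N m; "finger_gap": finger opening in m; "finger_force": force on a finger pad.
Only numpy, scipy, OpenCV 4.12 (cv2) and the standard library are available. Lean on these libraries where they do the work, as an engineer would, in place of code of your own. Each camera call takes 0.05 s, during which the arm holds its last target. There are 200 camera calls.

## Working session

There is one attempt and no reset: what is moved stays moved. The work goes in short steps, each a Python script; the robot and the scene stay as the last script left them, time stands still between calls to the robot, and variables do not carry over. Pictures are saved under pics/ and viewed, at most 10 in all, crops included, and the job is handed in when it is done.

```bash
mkdir -p pics; ls
cat > h.py <<'E'
import numpy as np, cv2, pickle
from scipy.spatial.transform import Rotation as R
def intr(c):
    f=200/np.tan(np.radians(c["vfov"])/2); return f
def rays(c,uv):
    f=intr(c); K=np.array([[f,0,c["cx"]],[0,f,c["cy"]],[0,0,1.]])
    uv=np.asarray(uv,float).reshape(-1,1,2)
    p=cv2.undistortPoints(uv,K,np.array([c["k1"],0,0,0,0.])).reshape(-1,2)
    d=np.c_[p,np.ones(len(p))]
    return np.array(c["origin"]), d@R.from_quat(c["attitude"]).as_matrix().T
def onplane(c,uv,z):
    o,d=rays(c,uv); return o+d*((z-o[2])/d[:,2])[:,None]
def cloud(c):
    v,u=np.mgrid[:400,:640]
    o,d=rays(c,np.c_[u.ravel(),v.ravel()])
    return (o+d*c["depth"].ravel()[:,None]).reshape(400,640,3)
def save(c,name): cv2.imwrite("pics/"+name,c["pixels"][...,::-1])
E
python3 - <<'E'
from h import *
from plant import r
s=r.state();print(s)
for n in("scene","top"):
    c=r.camera(n); save(c,n+"0.png"); pickle.dump(c,open(n+"0.pkl","wb"))
    print(n,{k:v for k,v in c.items() if k not in("pixels","depth")})
E
```

```text
pics
{'t': 0.0, 'joint_pos': array([-1.41646119,  0.59214401,  0.04830136,  1.60984023, -0.03334556,
        0.94271684, -0.0337194 ]), 'qd': array([ 1.38300755e-03,  1.16330199e-04, -1.68209252e-03,  2.11940839e-04,
       -6.08625428e-04, -4.82198621e-05,  3.22340193e-03]), 'joint_torque': array([-1.81870628e-04, -5.48686695e+01,  1.54619996e+00, -1.98126590e+01,
        9.38091165e-03,  8.96756945e-03,  8.36286688e-06]), 'ee_pos': array([0.17760747, 0.70195558, 0.19491643]), 'eef_rot': array([ 1.23584419e-01,  9.92333394e-01, -1.14756857e-03, -9.52923057e-05]), 'wrist_force': array([-0.78809675, -0.613693  , -0.11862885]), 'torque': array([-0.01876575, -0.00745355,  0.00199705]), 'finger_force': 0.0, 'finger_gap': 0.08528209360308331}
scene {'vfov': 50.4535379275375, 'cx': 321.79217122419504, 'cy': 204.53524440068912, 'k1': 0.009596899906284356, 'origin': array([ 1.0689603 , -0.85550534,  0.71501756]), 'attitude': array([ 0.85102538,  0.23695926, -0.12872687, -0.45059461])}
top {'vfov': 54.24828703136177, 'cx': 321.99690783304885, 'cy': 193.29151447412684, 'k1': -0.0959913354307192, 'origin': array([ 0.45552417, -0.03359826,  1.03295069]), 'attitude': array([ 0.70617037, -0.70616315,  0.04224027, -0.02954288])}
```

View pics/top0.png

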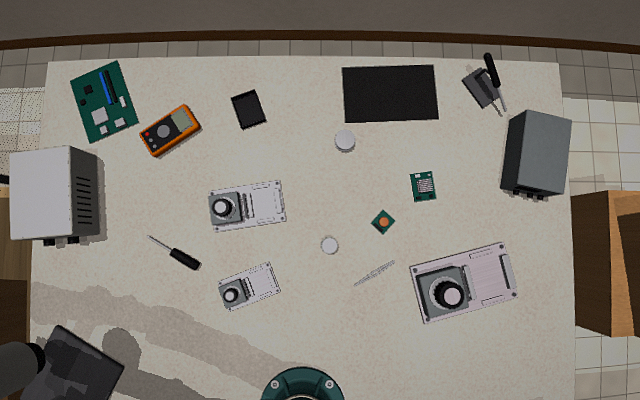

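View pics/scene0.png

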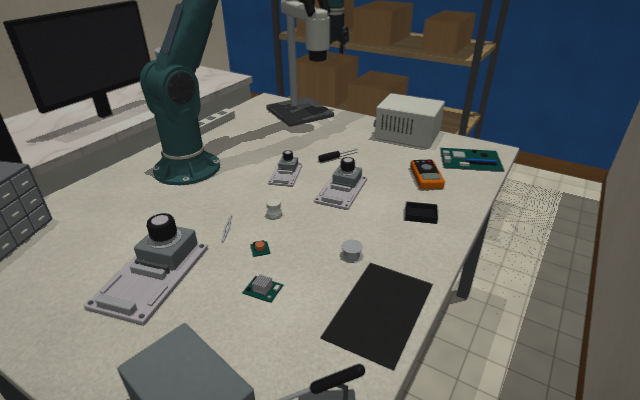

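The top view shows three vises: the middle-sized one is at about (247,206), with its dial at (222,207). The module with the finned heatsink is at (423,187). The coil board at (383,222) is a look-alike. The scene view shows the same vise at (342,185) and the module at (263,287).

```bash
cat > m.py <<'E'
from h import *
T=pickle.load(open("top0.pkl","rb"));S=pickle.load(open("scene0.pkl","rb"))
def tri(a,b):
    o1,d1=rays(T,[a]);o2,d2=rays(S,[b]);d1=d1[0];d2=d2[0]
    s=np.linalg.lstsq(np.c_[d1,-d2],o2-o1,rcond=None)[0]
    p,q=o1+d1*s[0],o2+d2*s[1];return (p+q)/2,np.linalg.norm(p-q)
def comps(c,mask,box,k=3):
    m=np.zeros((400,640),np.uint8);x0,y0,x1,y1=box;m[y0:y1,x0:x1]=mask[y0:y1,x0:x1]
    n,l,st,ce=cv2.connectedComponentsWithStats(m)
    i=1+np.argmax(st[1:,4]);return (l==i).astype(np.uint8),ce[i],st[i]
for n,c,vb,mb in(("T",T,(195,170,300,245),(400,160,450,215)),("S",S,(305,150,375,215),(230,265,300,310))):
    P=cloud(c);hsv=cv2.cvtColor(c["pixels"],cv2.COLOR_RGB2HSV)
    x0,y0,x1,y1=vb;Z=P[y0:y1,x0:x1,2]
    print(n,"vise z hist",np.histogram(Z,bins=[-.01,.004,.007,.013,.02,.027,.04,.048,.06,.078,.088,.1]))
    g=((hsv[...,0]>65)&(hsv[...,0]<95)&(hsv[...,1]>90)).astype(np.uint8)
    m,ce,st=comps(c,g,mb);print("board",ce,st)
    hull=cv2.convexHull(np.argwhere(m)[:,::-1].astype(np.float32)).reshape(-1,2)
    w=onplane(c,hull,.003)[:,:2].astype(np.float32);print("module rect z=3mm",cv2.minAreaRect(w*1000))
    X0,Y0,X1,Y1=mb;Q=P[Y0:Y1,X0:X1].reshape(-1,3);h=Q[(Q[:,2]>.02)];print("heatsink pts",len(h),h.mean(0),np.percentile(h[:,2],[10,50,90]),cv2.minAreaRect((h[:,:2]*1000).astype(np.float32)))
    Q=P[y0:y1,x0:x1].reshape(-1,3);
    for lo,hi in((.006,.014),(.04,.048),(.078,.09)):
        h=Q[(Q[:,2]>lo)&(Q[:,2]<hi)];print(lo,len(h),h.mean(0),cv2.minAreaRect((h[:,:2]*1000).astype(np.float32)))
    cr=c["pixels"][y0:y1,x0:x1,::-1];cm=c["pixels"][Y0:Y1,X0:X1,::-1]
    f=lambda a:cv2.resize(a,(400,290),interpolation=cv2.INTER_CUBIC)
    cv2.imwrite(f"pics/_{n}.png",np.hstack([f(cr),f(cm)]))
a=[cv2.imread(f"pics/_{n}.png") for n in"TS"];cv2.imwrite("pics/crop1.png",np.vstack(a))
E
python3 m.py
```

```text
T vise z hist (array([4605,  200, 1490,  279,  304,   71,  571,   34,   27,  264,    1]), array([-0.01 ,  0.004,  0.007,  0.013,  0.02 ,  0.027,  0.04 ,  0.048,
        0.06 ,  0.078,  0.088,  0.1  ]))
board [421.54491018 186.7005988 ] [410 171  26  30 334]
module rect z=3mm ((580.8067626953125, -322.52008056640625), (74.05970001220703, 59.10849380493164), 8.1766357421875)
heatsink pts 116 [ 0.5702666  -0.30032298  0.10533721] [0.0235076  0.02799901 0.03124028] ((530.23291015625, -184.74044799804688), (38.21955490112305, 335.0233459472656), 19.79474639892578)
0.006 1640 [0.52833424 0.12400022 0.01037429] ((511.4341125488281, 149.945556640625), (157.75555419921875, 270.23065185546875), 3.110830545425415)
0.04 571 [0.5171031  0.19484498 0.04442404] ((518.487548828125, 198.3282470703125), (76.38424682617188, 78.23560333251953), 9.665283203125)
0.078 265 [0.51788373 0.19797303 0.08350285] ((518.596923828125, 198.31295776367188), (44.255130767822266, 44.05432891845703), 18.973159790039062)
S vise z hist (array([2861,   78,  587,  225,  268,  111,  208,   26,   76,   87,    0]), array([-0.
[... 201 characters left out ...]
61608886719), (74.71578216552734, 59.304813385009766), 9.346061706542969)
heatsink pts 204 [ 0.61766911 -0.36530016  0.07670777] [0.02280747 0.02669915 0.02988337] ((809.486083984375, -589.4895629882812), (44.189308166503906, 741.898193359375), 40.878150939941406)
0.006 675 [0.52971336 0.13073482 0.00992798] ((491.45452880859375, 209.41793823242188), (163.1715850830078, 363.4466552734375), 29.019804000854492)
0.04 208 [0.52649389 0.18376689 0.04372284] ((519.106201171875, 194.16677856445312), (76.56421661376953, 79.49565124511719), 10.891680717468262)
0.078 87 [0.5209018  0.19243339 0.08217911] ((519.89404296875, 195.53701782226562), (40.645912170410156, 43.57683181762695), 71.8541030883789)
```

View pics/crop1.png

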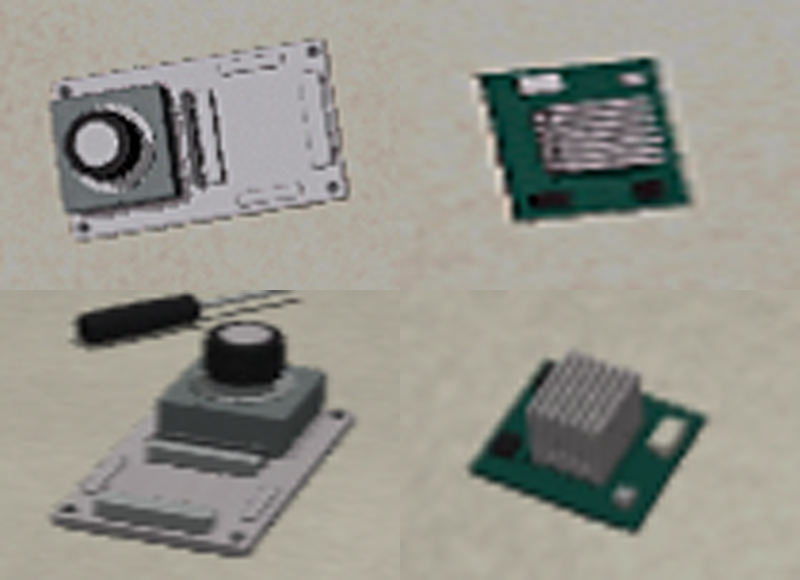

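The crops confirm that vise +y points to image left and that its yaw is about +10°. The module has nearly the same yaw, with the heatsink at its centre. The two cameras differ by a constant offset of about (1,-4) mm, so I'll average them. Next I'll refine the vise yaw, check IK, and go to the dial.

```bash
cat >> h.py <<'E'
def q(psi): 
    a=np.radians(psi)/2; return [np.cos(a),np.sin(a),0,0]   # tool down; fingers close along heading psi-90
E
python3 - <<'E'
from h import *
from plant import r
for n,p in(("T",(247,206)),("S",(342,190))):
    c=pickle.load(open(dict(T="top0.pkl",S="scene0.pkl")[n],"rb"));P=cloud(c)
    ok=(P[...,2]>.005)&(P[...,2]<.1)&(P[...,0]>.4)&(P[...,0]<.62)&(P[...,1]>.02)&(P[...,1]<.27)
    k,l,st,ce=cv2.connectedComponentsWithStats(ok.astype(np.uint8));i=1+np.argmax(st[1:,4])
    print(n,st[i]);m=l==i
    g=P[m&(P[...,2]<.014)]
    hull=cv2.convexHull((g[:,:2]*1000).astype(np.float32)); print("plate",cv2.minAreaRect(hull))
    # fixed jaw top z~.024
    J=P[m&(abs(P[...,2]-.024)<.003)];J=J[J[:,1]<.12]
    print("tops~24",len(J),J.mean(0),cv2.minAreaRect((J[:,:2]*1000).astype(np.float32)))
for nm,p in(("dial",(.519,.1965,.15)),("mod",(.5815,-.3245,.1)),("nest",(.535,.102,.1))):
    for psi in range(-180,180,30):
        j=r.inverse_kinematics(list(p),q(psi+9.5)); print(nm,psi+9.5,None if j is None else np.round(j,2))
E
```

```text
T [ 208  180   79   52 3092]
plate ((527.723876953125, 145.83676147460938), (112.32929992675781, 192.28094482421875), 9.228276252746582)
tops~24 125 [0.53867551 0.06225416 0.02414857] ((540.130615234375, 62.4773063659668), (63.32548522949219, 14.080588340759277), 8.892637252807617)
S [ 314  157   53   52 1481]
plate ((528.8162841796875, 141.23956298828125), (110.66259002685547, 192.60614013671875), 9.089966773986816)
tops~24 61 [0.54134825 0.06032245 0.02332761] ((541.4557495117188, 60.52809143066406), (64.36280059814453, 16.816713333129883), 9.57703971862793)
dial -170.5 [-0.48  0.44  0.04  2.04 -0.03  0.67  1.32]
dial -140.5 [-0.35  0.44 -0.12  2.03  0.08  0.67  1.73]
dial -110.5 [-0.25  0.45 -0.26  2.03  0.17  0.69  2.17]
dial -80.5 [-0.15  0.47 -0.4   2.02  0.27  0.71  2.59]
dial -50.5 [-0.05  0.49 -0.54  2.02  0.37  0.73  3.02]
dial -20.5 [-1.19  0.77  1.18  2.06 -0.9   0.96 -1.44]
dial 9.5 [-0.96  0.54  0.73  2.06 -0.53  0.74 -1.3 ]
dial 39.5 [-0.89  0.51  0.62  2.05 -0.45  0.71 -0.86]
dial 69.5 [-0.82  0.49  0.52  2.05 -0.37  0.69 -0.42]
dial 99.5 [-0.74  0.47  0.4   2.05 -0.2
[... 728 characters left out ...]
 0.24  0.65  0.29  1.83 -0.27  0.71  1.9 ]
nest -170.5 [-0.27  0.5  -0.    2.09  0.    0.55  1.46]
nest -140.5 [-0.18  0.51 -0.13  2.09  0.12  0.56  1.87]
nest -110.5 [-0.09  0.51 -0.25  2.08  0.23  0.57  2.29]
nest -80.5 [ 0.02  0.53 -0.39  2.08  0.35  0.6   2.69]
nest -50.5 [-1.    0.87  1.18  2.12 -1.05  0.95 -1.65]
nest -20.5 [-1.    0.87  1.18  2.12 -1.05  0.95 -1.13]
nest 9.5 [-0.74  0.6   0.66  2.11 -0.62  0.63 -1.05]
nest 39.5 [-0.69  0.58  0.59  2.11 -0.56  0.61 -0.59]
nest 69.5 [-0.62  0.55  0.48  2.11 -0.45  0.58 -0.17]
nest 99.5 [-0.54  0.53  0.37  2.1  -0.35  0.56  0.24]
nest 129.5 [-0.46  0.52  0.25  2.1  -0.24  0.55  0.65]
nest 159.5 [-0.36  0.51  0.12  2.09 -0.11  0.55  1.06]
```

Run:
```python
from h import *
from plant import r
p=[.5194,.196,.15]
r.reach(p,q(99.3)); print(r.state()["t"])
print(r.move_straight([p[0],p[1],.051],velocity=.1,stop_force=8))
s=r.state();print(s["t"],s["ee_pos"],s["wrist_force"],s["torque"])
r.clamp(20); 
s=r.state();print(s["t"],s["ee_pos"],s["wrist_force"],s["torque"],s["finger_gap"],s["finger_force"],s["joint_pos"][6])
j=s["joint_pos"].copy(); 
c=r.camera("top");save(c,"t1.png")
d=R.from_euler("z",9.3,degrees=True).as_matrix()[:,0]
r.dwell(.2);s=r.state();print(s["t"],"F along closing",s["wrist_force"]@d, s["wrist_force"],s["torque"])
```

```text
2.2917
False
3.4333 [0.51994737 0.19616283 0.05152311] [-0.45435584  0.12676052  0.2727296 ] [-0.02848775 -0.00261727 -0.00231735]
4.2 [0.51937018 0.19599844 0.05097461] [-0.09059308 -0.84309486  0.25102112] [-0.0175581   0.01884316  0.03926839] 0.00019025853873433176 0.0 0.09162495891548919
4.45 F along closing -0.5630459017551941 [-0.53067421 -0.24347828 -0.250576  ] [-0.01232479  0.01491191  0.04299914]
```

Run:
```python
from h import *
from plant import r
s=r.state();print(s["finger_gap"],s["finger_force"],s["ee_pos"])
a=r.camera("top");b=r.camera("scene")
f=lambda c,x,y,w,h:cv2.resize(c["pixels"][y:y+h,x:x+w,::-1],(400,400),interpolation=cv2.INTER_CUBIC)
cv2.imwrite("pics/c2.png",np.hstack([f(a,180,140,120,120),f(b,280,80,120,120)]))
```

```text
-4.8031885918864135e-05 0.0 [0.51938625 0.19598584 0.05097089]
```

View pics/c2.png

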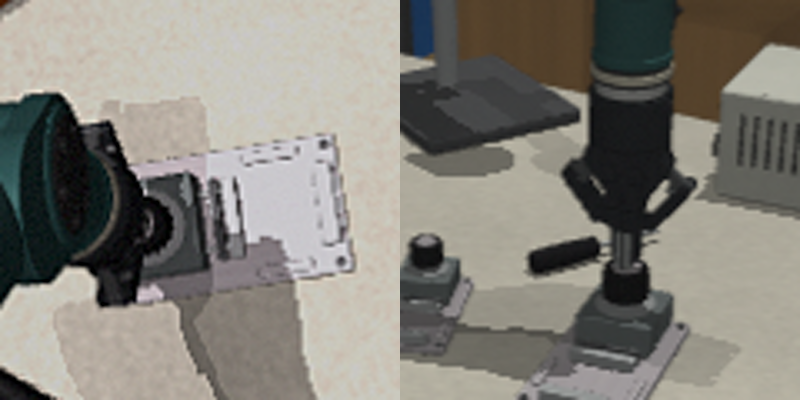

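The crop shows the fingers shut on nothing, apparently behind the dial on its +y side. The scene view has them at (347,155) with the dial unobstructed in front. I'll measure the fingers and the dial in the current depth images.

Run:
```python
from h import *
from plant import r
s=r.state();print(s["ee_pos"],s["eef_rot"],np.round(s["joint_pos"],3))
for n in("scene","top"):
    c=r.camera(n);P=cloud(c);print(n,c["origin"],c["attitude"])
    if n=="scene":
        for v in range(135,185,4): print(v,np.round(P[v,338:360:5],3).tolist())
    for lo,hi in((.08,.087),(.09,.10),(.10,.12),(.12,.14)):
        m=(P[...,2]>lo)&(P[...,2]<hi)&(abs(P[...,0]-.52)<.09)&(abs(P[...,1]-.2)<.09)
        h=P[m]; print(lo,len(h),h.mean(0) if len(h) else "",h.min(0) if len(h) else "",h.max(0) if len(h) else "")
```

```text
[0.51941165 0.19597243 0.05098951] [ 6.47461049e-01  7.62098544e-01 -7.42840313e-06  1.52846405e-05] [-0.656  0.615  0.298  2.102 -0.379  0.475  0.092]
scene [ 1.0689603  -0.85550534  0.71501756] [ 0.85102538  0.23695926 -0.12872687 -0.45059461]
135 [[0.483, 0.199, 0.157], [0.514, 0.175, 0.174], [0.528, 0.18, 0.176], [0.543, 0.184, 0.178], [0.383, 0.543, -0.003]]
139 [[0.484, 0.198, 0.145], [0.512, 0.178, 0.16], [0.529, 0.178, 0.164], [0.542, 0.187, 0.163], [0.402, 0.506, -0.001]]
143 [[0.496, 0.176, 0.143], [0.51, 0.183, 0.144], [0.526, 0.185, 0.147], [0.532, 0.207, 0.139], [0.559, 0.185, 0.155]]
147 [[0.369, 0.407, -0.001], [0.513, 0.179, 0.133], [0.526, 0.185, 0.133], [0.543, 0.185, 0.138], [0.432, 0.448, -0.003]]
151 [[0.407, 0.339, 0.022], [0.508, 0.187, 0.114], [0.528, 0.183, 0.121], [0.432, 0.408, -0.002], [0.449, 0.414, -0.0]]
155 [[0.413, 0.328, 0.012], [0.509, 0.187, 0.101], [0.528, 0.183, 0.107], [0.446, 0.38, -0.002], [0.464, 0.384, 0.001]]
159 [[0.416, 0.322, -0.0], [0.506, 0.192, 0.084], [0.527, 0.187, 0.091], [0.532, 0.211, 0.082], [0.477, 0.361, -0.001]]
163 [[0.433, 
[... 985 characters left out ...]
 0.10037021] [0.53383778 0.2042548  0.11886747]
0.12 96 [0.52151486 0.18639365 0.13252675] [0.48333103 0.17439811 0.12045691] [0.55489679 0.20747979 0.13997795]
top [ 0.45552417 -0.03359826  1.03295069] [ 0.70617037 -0.70616315  0.04224027 -0.02954288]
0.08 76 [0.51739274 0.18456426 0.08317647] [0.49895747 0.17635704 0.08010456] [0.53821024 0.19570848 0.08579889]
0.09 6 [0.51682306 0.18635829 0.09600644] [0.50797505 0.18496072 0.09245804] [0.52492996 0.18778502 0.09836496]
0.1 9 [0.51531073 0.18613782 0.10705741] [0.50681858 0.1845107  0.10052328] [0.52431445 0.18769909 0.1164196 ]
0.12 6 [0.49616668 0.18314463 0.13598051] [0.48942765 0.17945883 0.12886921] [0.5107752  0.19089394 0.13997132]
```

Run:
```python
from h import *
from plant import r
print(r.move_straight([.5194,.196,.13],velocity=.15,stop_force=10))
s=r.state();print(s["t"],s["ee_pos"],s["wrist_force"])
ims=[]
for n in("scene","top"):
    c=r.camera(n);P=cloud(c)
    m=(P[...,2]>.088)&(abs(P[...,0]-.52)<.06)&(abs(P[...,1]-.19)<.06)
    h=P[m]; print(n,len(h),np.round(np.percentile(h[:,2],[0,1,3]),4),np.histogram(h[:,2],bins=np.arange(.085,.26,.01))[0])
    if n=="scene": im=cv2.resize(c["pixels"][80:200,280:400,::-1],(500,500),interpolation=cv2.INTER_CUBIC)
cv2.imwrite("pics/c3.png",im)
```

```text
False
5.325 [0.51881202 0.19601561 0.12961592] [-0.30253693 -0.61474966 -1.58887809]
scene 4006 [0.1636 0.1816 0.2083] [  0   0   0   0   0   0   0   1  17  29  33  30  49  94  81  87 125]
top 6294 [0.0881 0.2233 0.2555] [ 3  0  0  0  0  0  0  0  7 11  8  3  7 33 18 34 55]
```

View pics/c3.png

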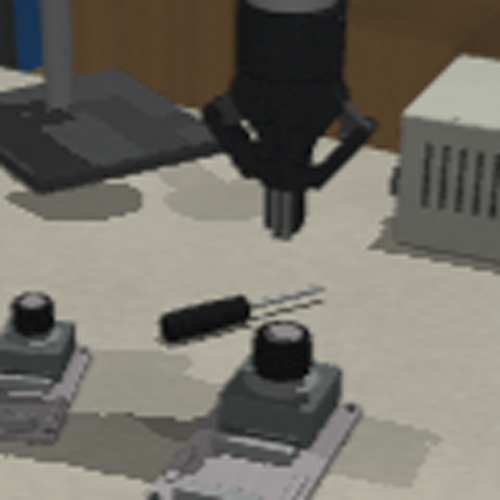

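The reported TCP was at z 0.130, but the shut fingertips are at about 0.163 (crop (283,235)). So the real tool is about 33 mm shorter than reported, and the fingers had closed just above the dial. I'll confirm by touching the dial top lightly, and check for a lateral offset too.

Run:
```python
from h import *
from plant import r
for n in("scene","top"):
    c=r.camera(n);P=cloud(c)
    m=(P[...,2]>.15)&(P[...,2]<.185)&(abs(P[...,0]-.52)<.03)&(abs(P[...,1]-.19)<.04)
    h=P[m];print(n,len(h),h.mean(0),h.min(0),h.max(0))
r.move_straight([.5194,.196,.056],velocity=.15)
r.dwell(.15)
hit=r.move_straight([.5194,.196,.036],velocity=.015,stop_force=3)
s=r.state();print(hit,s["t"],s["ee_pos"],s["wrist_force"],s["torque"])
r.move_straight([.5194,.196,.065],velocity=.15);print(r.state()["t"])
```

```text
scene 52 [0.52183004 0.18671584 0.17644181] [0.50624427 0.18025497 0.16403773] [0.53272156 0.1977562  0.18495483]
top 19 [0.51514158 0.18676468 0.17664844] [0.50512198 0.18470436 0.16761639] [0.52518097 0.18899784 0.18493509]
True 7.0167 [0.51939835 0.19601214 0.04788128] [-0.44287631  0.12729671  5.24513599] [-0.00030539  0.12793609  0.00812917]
7.2833
```

The touch confirms it: the tip is at reported z + 0.035, and the lateral offset is negligible. Now for the real grip.

```bash
echo 'TIP=.035  # real tip z minus reported TCP z' >> h.py
python3 - <<'E'
from h import *
from plant import r
x,y=.5194,.196
r.move_straight([x,y,.075],velocity=.2);r.open_gripper()
print(r.move_straight([x,y,.016],velocity=.1,stop_force=8))
s=r.state();print(s["t"],s["ee_pos"],s["wrist_force"],s["torque"])
r.clamp(20);r.dwell(.15)
s=r.state();print(s["t"],s["ee_pos"],s["wrist_force"],s["torque"],s["finger_gap"],s["finger_force"])
d=R.from_euler("z",9.3,degrees=True).as_matrix()[:,0];print(s["wrist_force"]@d)
j=s["joint_pos"].copy();t=s["t"]
j[6]+=np.radians(2);r.move_joints(j);s=r.state();print(s["t"]-t,s["torque"],s["wrist_force"],s["joint_pos"][6]-j[6])
E
```

```text
False
9.0583 [0.51971501 0.19592456 0.0161114 ] [ 0.41674295 -0.15056207 -0.09681697] [ 0.03451782 -0.00833662 -0.00499811]
9.6667 [0.5194956  0.19615259 0.01661639] [-1.35768944 -0.06756528  5.96292593] [-0.01547382  0.28555056 -0.01062422] 0.043425362052043455 21.56033545732498
-1.3507623952454821
0.25 [ 0.01853371  0.07038688 -0.18721872] [-0.12149158 -0.12839924  1.63416058] -0.0011201699145613198
```

Run:
```python
from h import *
from plant import r
r.clamp(50);r.dwell(.1)
s=r.state();j=s["joint_pos"].copy();a0=j[6];log=[]
for k in range(56):
    j[6]+=np.radians(1.5);r.move_joints(j)
    s=r.state();T=-s["torque"][2];log.append((round(np.degrees(s["joint_pos"][6]-a0),1),round(T,3)))
    if T>.25:
        s=r.state();r.dwell(.06);T=-r.state()["torque"][2];log.append(("re",round(T,3)))
        if T>.25:break
s=r.state();print(log);print(s["t"],s["ee_pos"],s["wrist_force"],s["torque"],s["finger_gap"],np.degrees(a0),j[6])
```

```text
[(np.float64(1.5), np.float64(0.152)), (np.float64(3.0), np.float64(0.137)), (np.float64(4.5), np.float64(0.074)), (np.float64(6.0), np.float64(0.023)), (np.float64(7.5), np.float64(0.024)), (np.float64(9.0), np.float64(-0.097)), (np.float64(10.5), np.float64(-0.046)), (np.float64(12.0), np.float64(-0.114)), (np.float64(13.5), np.float64(-0.133)), (np.float64(15.0), np.float64(-0.132)), (np.float64(16.5), np.float64(-0.198)), (np.float64(17.9), np.float64(-0.041)), (np.float64(19.4), np.float64(0.089)), (np.float64(20.9), np.float64(0.123)), (np.float64(22.4), np.float64(0.082)), (np.float64(24.0), np.float64(0.092)), (np.float64(25.5), np.float64(0.065)), (np.float64(27.0), np.float64(-0.036)), (np.float64(28.5), np.float64(-0.072)), (np.float64(30.0), np.float64(-0.083)), (np.float64(31.5), np.float64(-0.086)), (np.float64(33.0), np.float64(-0.097)), (np.float64(34.5), np.float64(-0.154)), (np.float64(36.0), np.float64(-0.205)), (np.float64(37.5), np.float64(-0.112)), (np.float64(39.0), np.float64(0.08)), (np.float64(40.4), np.float64(0.178)), (np.float64(41.9), np.float64(0.184)), (np.float64(43.4), np.float64(0.254)), ('re', np.float64(0.258))]
17.5417 [0.52068365 0.19692543 0.01688638] [ 4.99181177  3.34485104 -3.70555015] [ 0.62761782 -1.14852969 -0.25843575] 0.042714875255737056 8.85114364519557 0.9136998237931693
```

The clicks crossed zero at 18.3° and 38.4°. Now the torque keeps rising 5° past click 0, which no click does, so this is the stop. I'll go 1° more to confirm, return to click 0, let go, and fetch the module.

Run:
```python
from h import *
from plant import r
s=r.state();j=s["joint_pos"].copy()
j[6]+=np.radians(1.0);r.move_joints(j);r.dwell(.06);print("stop torque",r.state()["torque"][2])
for a in (3,6.0):
    k=j.copy();k[6]-=np.radians(a);r.move_joints(k);print(a,r.state()["torque"][2])
r.open_gripper();s=r.state();print(s["t"],s["wrist_force"],s["torque"])
p=s["ee_pos"];r.move_straight([p[0],p[1],.17],velocity=.25)
x,y=.5815,-.3244
r.reach([x,y,.08],q(98.8))
print(r.move_straight([x,y,-.027],velocity=.1,stop_force=5))
s=r.state();print(s["t"],s["ee_pos"],s["wrist_force"],s["joint_pos"])
r.clamp(30);s=r.state();print(s["t"],s["finger_gap"],s["finger_force"],s["ee_pos"],s["wrist_force"])
```

```text
stop torque -0.27908358762470775
3 -0.19532581400758622
6.0 -0.0878779777083548
18.85 [0.55024826 0.49639759 0.09854618] [ 0.02847702  0.06835413 -0.01207812]
False
22.75 [ 0.58204472 -0.32489256 -0.02626277] [-0.18100993 -0.1790609  -0.55095696] [ 0.17405146  0.84897428  0.40697369  1.86804589 -0.60583088  0.54850901
  1.13841203]
23.2917 0.030881376819307988 30.9768283367157 [ 0.58182168 -0.32455784 -0.02663588] [0.62083483 0.35313218 3.02200297]
```

Run:
```python
from h import *
from plant import r
s=r.state();p=s["ee_pos"]
r.move_straight([p[0],p[1],.12],velocity=.25)
x,y=.5353,.1011
r.reach([x,y,.12],q(99.3))
r.move_straight([x,y,.02],velocity=.15);r.dwell(.1)
s=r.state();print(s["t"],s["ee_pos"],s["finger_gap"])
a=r.camera("top");b=r.camera("scene")
f=lambda c,x,y,w,h:cv2.resize(c["pixels"][y:y+h,x:x+w,::-1],(400,400),interpolation=cv2.INTER_CUBIC)
cv2.imwrite("pics/c4.png",np.hstack([f(a,200,150,100,100),f(b,290,130,90,90)]))
```

```text
26.525 [0.53630124 0.10104154 0.020953  ] 0.03180669809947496
```

View pics/c4.png

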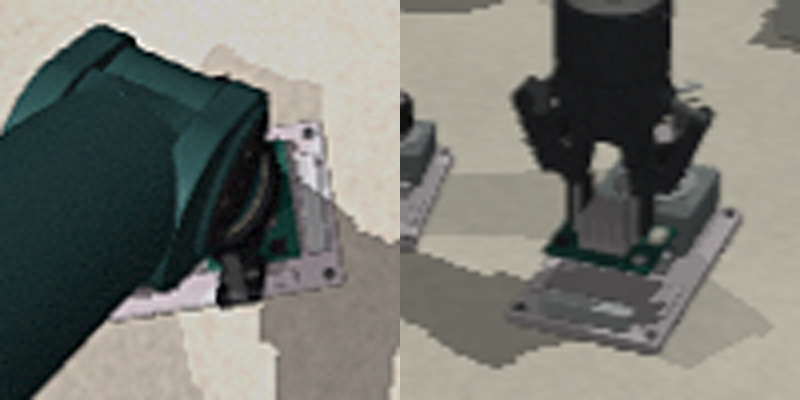

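The module is held level above the nest, square to the vise (board near (600,245) in the right half of the crop). I'll lower it gently.

Run:
```python
from h import *
from plant import r
x,y=.5350,.1011
hit=r.move_straight([x,y,-.019],velocity=.04,stop_force=4)
s=r.state();print(hit,s["t"],s["ee_pos"],s["wrist_force"],s["torque"])
```

```text
True 27.475 [ 0.53462497  0.10100468 -0.0167862 ] [-0.10862162  0.26927998  5.08557918] [ 0.03910641 -0.09280161  0.02212925]
```

It touched down at z -0.0168, where the bed was expected (-0.0166). I'll release, back off and look.

Run:
```python
from h import *
from plant import r
r.open_gripper();s=r.state();p=s["ee_pos"]
r.move_straight([p[0],p[1],.12],velocity=.25)
r.reach([.5195,.40,.20],q(99.3))
print(r.state()["t"])
for n in("top","scene"):
    c=r.camera(n);pickle.dump(c,open(n+"1.pkl","wb"));hsv=cv2.cvtColor(c["pixels"],cv2.COLOR_RGB2HSV)
    P=cloud(c);near=(abs(P[...,0]-.535)<.06)&(abs(P[...,1]-.10)<.05)&(P[...,2]>.008)
    g=near&(hsv[...,0]>65)&(hsv[...,0]<95)&(hsv[...,1]>90)
    hull=cv2.convexHull(np.argwhere(g)[:,::-1].astype(np.float32)).reshape(-1,2)
    print(n,g.sum(),cv2.minAreaRect((onplane(c,hull,.013)[:,:2]*1000).astype(np.float32)))
    Q=P[near&(P[...,2]>.032)&(P[...,2]<.043)];print("sink top",len(Q),np.median(Q,0),cv2.minAreaRect((Q[:,:2]*1000).astype(np.float32)))
    f=lambda c,x,y:cv2.resize(c["pixels"][y:y+90,x:x+90,::-1],(400,400),interpolation=cv2.INTER_CUBIC)
    cv2.imwrite(f"pics/_{n}.png",f(c,*((205,160) if n=="top" else (290,140))))
cv2.imwrite("pics/c5.png",np.hstack([cv2.imread(f"pics/_{n}.png") for n in("top","scene")]))
```

```text
29.9333
top 346 ((534.5811767578125, 102.15800476074219), (73.62325286865234, 58.241939544677734), 8.846956253051758)
sink top 103 [0.53433578 0.10162036 0.0378391 ] ((533.792724609375, 101.32512664794922), (31.905607223510742, 33.91943359375), 9.731183052062988)
scene 59 ((536.7765502929688, 101.15082550048828), (74.1800308227539, 55.174659729003906), 5.296206951141357)
sink top 74 [0.53536781 0.09781857 0.03623792] ((534.47021484375, 99.21549987792969), (31.413663864135742, 41.64126968383789), 9.114848136901855)
```

View pics/c5.png

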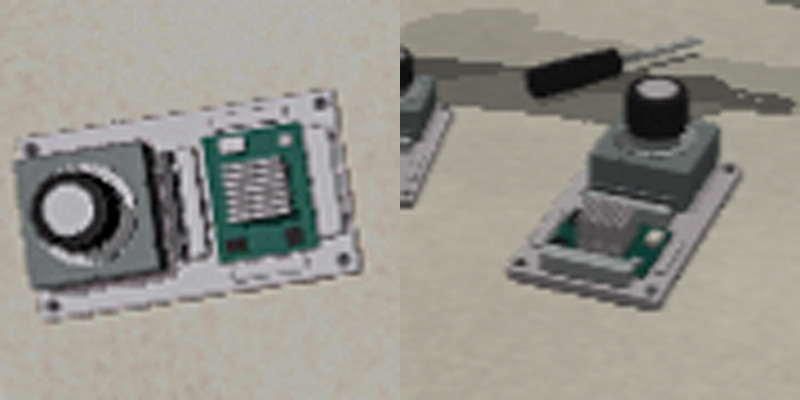

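The module lies flat in the nest, 1 mm from its centre in the top view (sink at (258,190) in the crop). Now I'll turn the dial four clicks clockwise, logging torque.

Run:
```python
from h import *
from plant import r
x,y=.5194,.196
r.reach([x,y,.10],q(139.3))
hit=r.move_straight([x,y,.016],velocity=.12,stop_force=8)
if hit: print("HIT",r.state());raise SystemExit
r.clamp(20);r.clamp(50);r.dwell(.1)
s=r.state();j=s["joint_pos"].copy();a0=j[6];print(s["t"],s["ee_pos"],s["wrist_force"],s["torque"],s["finger_gap"],a0);log=[]
for k in range(37):
    j[6]-=np.radians(2);r.move_joints(j)
    s=r.state();log.append((float(round(np.degrees(s["joint_pos"][6]-a0),1)),float(round(s["torque"][2],3))))
    if abs(s["torque"][2])>.4: print("abort");break
print(log);s=r.state();print(s["t"],s["ee_pos"],s["wrist_force"],s["finger_gap"])
```

```text
32.5667 [0.52053209 0.19697153 0.01698932] [-0.37368139  1.85459291  7.56143679] [ 0.28394136  0.03436022 -0.03876564] 0.04280683645443824 0.9328000692818902
[(-1.9, 0.168), (-3.9, 0.164), (-5.9, 0.096), (-7.9, 0.059), (-9.9, -0.018), (-11.9, -0.041), (-14.0, -0.079), (-16.0, -0.207), (-18.0, -0.188), (-19.9, -0.004), (-21.9, 0.143), (-23.9, 0.12), (-25.9, 0.106), (-27.9, 0.042), (-29.9, 0.014), (-31.9, -0.118), (-34.0, -0.084), (-36.0, -0.16), (-38.0, -0.147), (-39.9, -0.005), (-41.9, 0.14), (-43.9, 0.127), (-45.9, 0.082), (-47.9, 0.016), (-49.9, -0.042), (-51.9, -0.023), (-54.0, -0.064), (-56.0, -0.16), (-58.0, -0.146), (-59.9, -0.004), (-61.9, 0.174), (-63.9, 0.19), (-65.9, 0.077), (-67.9, 0.046), (-69.9, 0.029), (-71.9, -0.045), (-74.0, -0.123)]
41.8167 [0.51845194 0.19655461 0.01701865] [-3.1745353  -0.42665511  8.34931822] 0.042492867467318424
```

Clean zero crossings at 20, 40 and 60°, so three clicks are done and I'm nearly in the fourth. I'll finish at 80°, let go, back off and check.

Run:
```python
from h import *
from plant import r
s=r.state();j=s["joint_pos"].copy()
for k in range(3):
    j[6]-=np.radians(2);r.move_joints(j);print(s["t"],r.state()["torque"][2])
r.dwell(.2);print(r.state()["torque"][2])
r.open_gripper();s=r.state();p=s["ee_pos"]
r.move_straight([p[0],p[1],.14],velocity=.2)
r.reach([.5195,.40,.20],q(99.3));r.dwell(.3);print(r.state()["t"])
for n in("top","scene"):
    c=r.camera(n);P=cloud(c);near=(abs(P[...,0]-.535)<.06)&(abs(P[...,1]-.10)<.05)
    Q=P[near&(P[...,2]>.032)&(P[...,2]<.043)];print("sink top",len(Q),np.median(Q,0),cv2.minAreaRect((Q[:,:2]*1000).astype(np.float32)))
    if n=="top": cv2.imwrite("pics/c6.png",cv2.resize(c["pixels"][160:250,205:295,::-1],(500,500),interpolation=cv2.INTER_CUBIC))
```

```text
41.8167 -0.10888643457677666
41.8167 -0.13692681519026403
41.8167 0.022627318644299465
-0.0008251451196178563
45.1917
sink top 107 [0.53444188 0.09926604 0.03807966] ((533.9241943359375, 99.15978240966797), (32.03256607055664, 34.34966278076172), 10.169490814208984)
sink top 77 [0.5353839  0.09829328 0.03611552] ((535.00927734375, 97.43165588378906), (33.41580581665039, 41.47991943359375), 14.33005142211914)
```

View pics/c6.png

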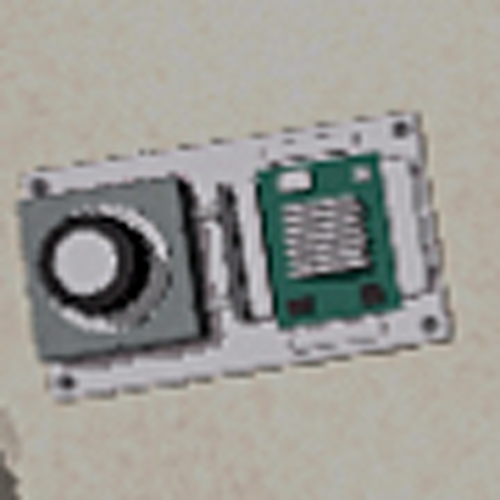

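The jaws now touch the board on both sides (board at (325,240)). It moved about 2 mm against the fixed jaw, and the dial rested at zero torque in click four.

```bash
python3 -c "
from plant import r
print(r.close_job(), r.state()['t'])"
```

```text
the job is handed in; nothing more can be done
the job is handed in; nothing more can be done
```

The module is clamped in the middle-sized vise at four clicks from the stop, with the gripper released and backed off; I handed the job in at about 45 s, but the hand-in returned no verdict and the clamp force itself could not be measured.

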